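# Square a tip rack into the corner of its locating fence

### The job

Push the open blue tip rack that stands by itself in front of the robot along the bench into the corner of the aluminium L-shaped fence, until its long side is flush against the fence's long wall and its end is flush against the short wall. Only push it with the fingers: it must stay flat on the bench and must not be lifted or tipped. Leave the jar, the white bottle and the timer where they are, and finish with the hand clear.

Things in the scene. Friction and masses are not known exactly. Their poses are not given: they have to be found in the camera images.
- tip_rack: open light-blue tip rack with white pipette tips in its top, about 0.15 kg, loose near mid-bench. For contact a plain block: 86 mm along its x, 124 mm along its y (the long way), 50 mm high; tips show up to 67 mm but offer no contact. Too wide to grip. Origin: centre of the underside, z up; at the start its y points to world +y within 0.45 rad. Either end may go to the short wall.
- fence: fixed aluminium L, left of the rack; walls 26 mm high, 8 thick. Origin: inside corner at bench height. +x (world +x, turned up to 0.25 rad) goes through the long wall (inner face x = 0, 115 mm along -y); +y through the short wall (inner face y = 0, 75 mm along -x). The rack ends at negative x and y: centre -43, -62 mm, axes parallel. Feet reach 38 mm outside the walls.
- jar: white specimen jar with a red screw lid, 74 mm across, 66 mm high, loose; origin: centre of the underside. Leave alone.
- white_bottle: small white bottle, 43 mm across, 81 mm high, loose; origin: centre of the underside. Leave alone.
- timer: white bench timer lying flat, 66 x 62 x 18 mm, loose; origin: centre of the underside. Leave alone.
Not all that is in view belongs to the job. Of the things that look like the tip_rack, take the one that is farthest to the robot's left at the start.

How it is judged (in metres and radians):
At the end, for the whole second after the job is handed in: The tip rack lies at rest flat on the bench in the fence's corner: its centre within 4 mm of touching position from each wall, its sides parallel to the walls within 0.05 rad; jar, bottle and timer within 15 mm of where they stood (x of tip_rack in the frame of fence between -0.047 and -0.036 m and y of tip_rack in the frame of fence between -0.066 and -0.055 m and angle between the y axis of tip_rack and the y axis of fence, either way round below 0.05 rad and angle between tip_rack's own z axis and vertical below 0.05 rad and height (world z) of tip_rack below 0.004 m and linear speed of tip_rack below 0.01 m/s and distance of each of jar, white_bottle, timer from where it was at the start of the episode below 0.015 m).
It fails at once if the tip rack is lifted off the bench or tipped (height (world z) of tip_rack above 0.012 m or angle between tip_rack's own z axis and vertical above 0.2 rad).
It fails at once if the jar, the bottle or the timer is displaced or knocked over (distance of any of jar, white_bottle, timer from where it was at the start of the episode above 0.015 m or angle between any of jar, white_bottle, timer's own z axis and vertical above 0.3 rad).
It also fails if it takes over 64 s, if anything falls off the work surface, if the arm or the gripper's body presses on something with over 40 N, if the wrist force passes 120 N, or if a joint passes its speed limit or range.

### The arm

A 7-joint arm with a two-finger parallel gripper is mounted at the origin on a cart in front of the work surface, level with it; the furniture and walls round the work are solid. World frame = base frame: x ahead of the robot, y to its left, z up, the work surface at z = 0. Lengths are in m, angles in degrees, forces in N, time in s.
With the tool pointing down it reaches from about 0.425 to 0.875 m from the base axis. Payload 4.7 kg.
Tool frame: the origin (TCP) lies on the mounting face of the last link; the fingertips stand 182 mm ahead of it and the grasp point (between the pads) lies 164 mm ahead of it; z points along the fingers, y is the line along which they close (so a half turn about z gives the same grasp; the last joint's range is limited). The gripper opens to 87 mm and grips with 3 to 60 N. Pads are 19 mm wide; open, the fingers measure 117 mm over their backs; the gripper's body (75 mm by 190 mm) begins 51 mm behind the grasp point.
Start: joints at [72.027, 18.392, -4.016, 83.108, 1.295, 78.541, -3.26], TCP at [0.209, -0.615, 0.405] pointing down, gripper open.
Joint ranges: [-163.93, 163.93], [-17.29, 119.83], [-79.2, 71.16], [3.27, 140.29], [-89.18, 269.18], [5.43, 117.66], [-154.24, 154.24]. Speed limits (degrees/s): [147.25, 147.25, 180, 180, 180, 180, 180].

### API

Orientations are given as [roll, pitch, yaw] about the fixed x, y, z axes, in that order (R = Rz(yaw) Ry(pitch) Rx(roll)).
In Python, from cell import env gives the robot as it stands.
- The arm moves only by the tool servo_tool, never from a script. Its argument "plan" is a list of rows, each an object with "xyz": the shift along the tool's x, y, z in cm, a list of three; "twist": the turn, a rotation vector about the tool's x, y, z in degrees, a list of three; "jaw": the closure, from 0 (fully open) to 1 (shut). In form: [{"xyz": [x, y, z], "twist": [wx, wy, wz], "jaw": jaw}, ...]. A call has 1 to 10 rows; each row is the pose to reach, as a shift and turn from the pose commanded when the call began, along the tool's axes at that moment; what a row does not reach only later rows make up. A row lasts 1/12 s, in which the tool goes at most 41.7 mm and 7.16 degrees, less where a joint would pass 70% of its speed; a pose out of reach is approached as far as the arm can. A call with a gripper value outside its range is refused whole. The fingers move at their own pace and stop on an object; "newtons" is the grip in N (left out, the last holds). Time passes only in rows, so rows that repeat a pose let the fingers close. It gives the time, the measured TCP pose, the force, the opening and the grip force at its end, in the units of the state.
- env.get_obs(): the state, without advancing time (a new reading comes with each control period).
- env.read_camera(name): name is "scene" or "side" or "wrist"; returns a dict with "img" (384x512x3 uint8, red, green, blue), "camera_matrix" (3x3 intrinsics, pixels), "R" (3x3) and "t" (3): a world point X has camera coordinates R X + t. Camera axes: x right, y down, z forward; pixel columns grow to the right and rows downward; lengths in m; the calibration is good to about 2 mm. The wrist camera is an equidistant fisheye: a pixel r from the principal point sees the ray r / f radians off the axis. A picture is of the moment at which its call begins. There is no depth.
- env.sign_off(): hands the job in; it is judged then, once.
The state is a dict: "time_s": time; "qpos": joint angles; "joint_velocities": joint speeds; "effort": joint torques, N m; "tool_pos": TCP position; "tool_rot": TCP orientation; "force": force on the tool from outside, world axes, zero at the start; "wrist_torque": the same for the moment, N m; "grip_width": finger opening in m; "grasp_force": force on a finger pad.
Only numpy, scipy, OpenCV 4.12 (cv2) and the standard library are available. Lean on these libraries where they do the work, as an engineer would, in place of code of your own. Each camera call takes 0.05 s, during which the arm holds its last target. There are 200 camera calls.

## Working session

There is one attempt and no reset: what is moved stays moved. The work goes in short steps, Python scripts to look and compute and a tool call to move; the robot and the scene stay as the last step left them, time stands still between calls to the robot, and variables do not carry over. Pictures are saved under pics/ and viewed, at most 10 in all, crops included, and the job is handed in when it is done.

Besides the shell and the picture viewer there is one more tool, called after ">>>" by a JSON object that holds its "method" and its "body", one argument or row to a line. servo_tool: Moves the arm, as the interface text tells. Its arguments: {"type":"object","properties":{"plan":{"type":"array","items":{"type":"object","properties":{"xyz":{"type":"array","items":{"type":"number"}},"twist":{"type":"array","items":{"type":"number"}},"jaw":{"type":"number"}}}},"newtons":{"type":"number"}},"required":["plan"]}

```bash
mkdir -p pics
cat > h.py <<'E'
import numpy as np, cv2
from cell import env
def ray(c,u,v):
    K=c["camera_matrix"];d=np.linalg.inv(K)@[u,v,1];R=np.array(c["R"]);t=np.array(c["t"])
    return -R.T@t, R.T@d
def onz(c,u,v,z):
    o,d=ray(c,u,v);return o+d*(z-o[2])/d[2]
def proj(c,X):
    p=np.array(c["R"])@np.array(X)+c["t"];p=np.array(c["camera_matrix"])@p;return p[:2]/p[2]
def save(n,im): cv2.imwrite("pics/"+n,im[:,:,::-1])
E
python3 - <<'E'
from h import *
a=env.read_camera("scene");b=env.read_camera("side")
import pickle;pickle.dump((a,b),open("c.pkl","wb"))
save("scene.png",cv2.resize(a["img"],(800,600)));save("side.png",cv2.resize(b["img"],(800,600)))
for c in(a,b):print(ray(c,256,192))
print(env.get_obs())
E
```

```text
(array([-0.44344921, -0.99823564,  1.26720392]), array([ 0.51561337,  0.53799987, -0.66686381]))
(array([0.02719925, 1.29954877, 0.52871452]), array([ 0.33029043, -0.87429155, -0.35614472]))
{'time_s': 0.1, 'qpos': array([72.02699545, 18.434392  , -4.01672378, 83.16736229,  1.29627794,
       78.54155132, -3.25990505]), 'joint_velocities': array([-0.01934162, -0.10818569,  0.04964688, -0.27763446,  0.07665966,
        0.02516113, -0.03904911]), 'effort': array([-9.40056962e-04, -4.92571807e+01, -4.06235782e-01, -3.13397419e+01,
       -6.42072642e-02,  3.94669280e-02,  5.78363597e-05]), 'tool_pos': array([ 0.20918505, -0.61522614,  0.40378038]), 'tool_rot': array([-1.79902003e+02,  6.35100912e-03,  1.87840737e+01]), 'force': array([ 0.13568592, -0.19720011, -0.12383306]), 'wrist_torque': array([0.00617518, 0.00026611, 0.00556273]), 'grasp_force': 0.0, 'grip_width': 0.08702671452490705}
```

View pics/scene.png

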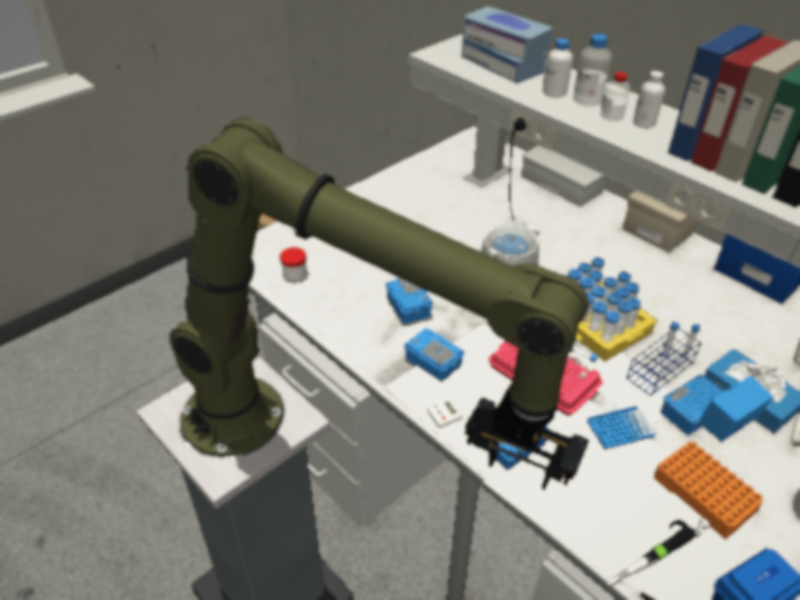

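View pics/side.png

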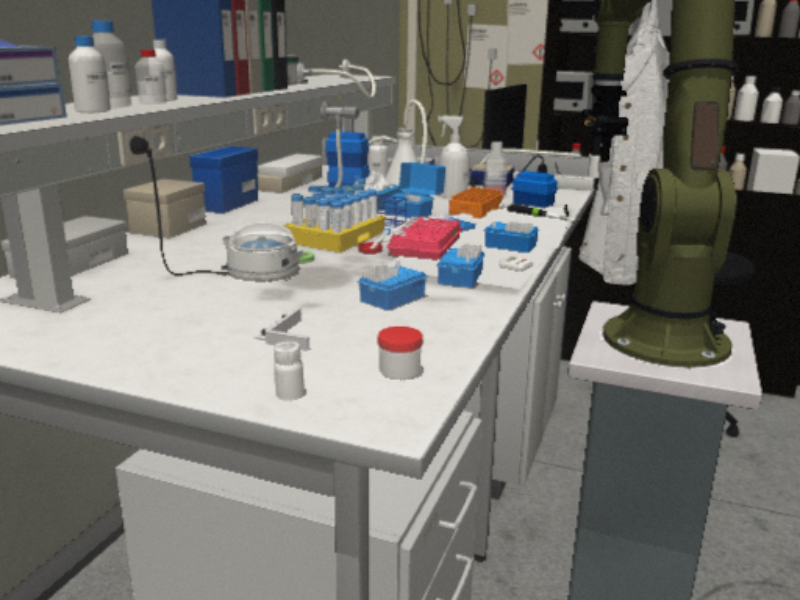

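Candidates (800-px pictures): racks at side (392,285), (460,266), (510,235); in scene these are (409,300), (435,352) and one under the gripper (515,450). The first has the largest y (robot's left), so it fits; I'll confirm it and the fence in a crop.

Run:
```python
from h import *
import pickle;a,b=pickle.load(open("c.pkl","rb"))
im=cv2.resize(b["img"][160:262,155:315],(800,510),interpolation=cv2.INTER_CUBIC)
save("crop1.png",im)
for n,(u,v),z in [("rack1",(392,285),.03),("rack2",(460,266),.03),("rack3",(510,235),.03)]:print(n,onz(b,u*.64,v*.64,z))
for n,(u,v),z in [("rack1",(409,300),.03),("rack2",(435,352),.03),("jar",(293,257),.066)]:print(n,onz(a,u*.64,v*.64,z))
```

```text
rack1 [0.53574325 0.00111109 0.03      ]
rack2 [ 0.44297554 -0.17518425  0.03      ]
rack3 [ 0.3977144  -0.47256233  0.03      ]
rack1 [ 0.53006122 -0.01580798  0.03      ]
rack2 [ 0.44691977 -0.19118604  0.03      ]
jar [0.39442049 0.28937664 0.066     ]
```

View pics/crop1.png

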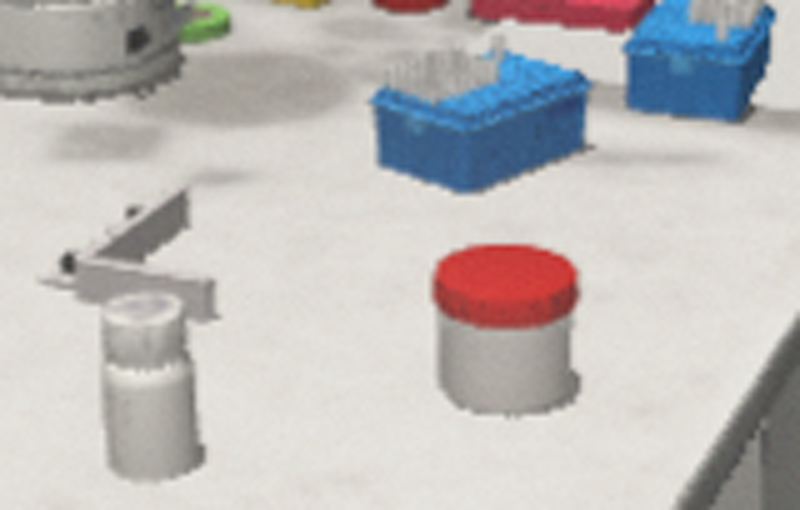

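Side crop: the target rack is the blue one with white tips at crop (480,120), standing alone. The fence has its corner at (75,265), the short wall end at (215,300) and the long wall end at (188,210). The bottle (150,390) is beyond the short wall, and the jar is at (505,330).

```bash
cat > m.py <<'E'
from h import *
import pickle;a,b=pickle.load(open("c.pkl","rb"))
P=lambda u,v,z:onz(b,155+u/5-.4,160+v/5-.4,z)
r=[P(378,165,0),P(468,192,0),P(587,150,0)]
t=[P(372,98,.05),P(466,122,.05),P(588,78,.05)]
for q in(r,t):
    print(np.round(q,3).tolist(),[np.round(np.linalg.norm(q[i+1]-q[i]),3) for i in(0,1)],[np.degrees(np.arctan2(*(q[i+1]-q[i])[[1,0]])).round(1) for i in (0,1)])
f=dict(longend_top=P(187,189,.026),cornerout=P(76,263,.026),shortend_top_out=P(206,287,.026),shortend_top_in=P(215,280,.026),shortend_bot_in=P(216,317,0),longend_bot=P(188,226,0))
for k,v in f.items():print(k,v.round(3))
print("jar",P(505,285-15,.066).round(3),"bottle",P(143,300,.081).round(3))
E
python3 m.py
```

```text
[[0.591, 0.039, 0.0], [0.521, 0.06, 0.0], [0.477, -0.039, 0.0]] [np.float64(0.073), np.float64(0.108)] [np.float64(163.4), np.float64(-113.8)]
[[0.589, 0.053, 0.05], [0.519, 0.07, 0.05], [0.478, -0.038, 0.05]] [np.float64(0.073), np.float64(0.116)] [np.float64(165.9), np.float64(-110.8)]
longend_top [0.651 0.181 0.026]
cornerout [0.654 0.301 0.026]
shortend_top_out [0.574 0.302 0.026]
shortend_top_in [0.574 0.292 0.026]
shortend_bot_in [0.578 0.284 0.   ]
longend_bot [0.654 0.176 0.   ]
jar [0.403 0.306 0.066] bottle [0.534 0.436 0.081]
```

>>> {"method": "servo_tool", "body": {
  "plan": [
    {"xyz": [48, -57, 0], "twist": [0, 0, 39], "jaw": 0},
    {"xyz": [48, -57, 0], "twist": [0, 0, 39], "jaw": 0},
    {"xyz": [48, -57, 0], "twist": [0, 0, 39], "jaw": 0},
    {"xyz": [48, -57, 0], "twist": [0, 0, 39], "jaw": 0},
    {"xyz": [48, -57, 0], "twist": [0, 0, 39], "jaw": 0},
    {"xyz": [48, -57, 0], "twist": [0, 0, 39], "jaw": 0},
    {"xyz": [48, -57, 0], "twist": [0, 0, 39], "jaw": 0},
    {"xyz": [48, -57, 0], "twist": [0, 0, 39], "jaw": 0},
    {"xyz": [48, -57, 0], "twist": [0, 0, 39], "jaw": 0},
    {"xyz": [48, -57, 0], "twist": [0, 0, 39], "jaw": 0}
  ]
}}

```text
time_s: 0.93
tool_pos: [0.3605, -0.2259, 0.4045]
tool_rot: [180.0, 0.0, -20.2]
force: [1.3, -0.0, 0.2]
grip_width: 0.0872
grasp_force: 0.0
```

>>> {"method": "servo_tool", "body": {
  "plan": [
    {"xyz": [1, -32, 0], "twist": [0, 0, 0], "jaw": 0},
    {"xyz": [1, -32, 0], "twist": [0, 0, 0], "jaw": 0},
    {"xyz": [1, -32, 0], "twist": [0, 0, 0], "jaw": 0},
    {"xyz": [1, -32, 0], "twist": [0, 0, 0], "jaw": 0},
    {"xyz": [1, -32, 0], "twist": [0, 0, 0], "jaw": 0},
    {"xyz": [1, -32, 0], "twist": [0, 0, 0], "jaw": 0},
    {"xyz": [1, -32, 0], "twist": [0, 0, 0], "jaw": 0},
    {"xyz": [1, -32, 0], "twist": [0, 0, 0], "jaw": 0},
    {"xyz": [1, -32, 0], "twist": [0, 0, 0], "jaw": 0},
    {"xyz": [1, -32, 0], "twist": [0, 0, 0], "jaw": 0}
  ]
}}

```text
time_s: 1.77
tool_pos: [0.4803, 0.0704, 0.4043]
tool_rot: [-180.0, 0.1, -20.0]
force: [-1.3, 0.3, 0.3]
grip_width: 0.0874
grasp_force: 0.0
```

Run:
```python
from h import *
import pickle
o=env.get_obs();print(o["tool_pos"],o["tool_rot"])
w=env.read_camera("wrist");pickle.dump(w,open("w.pkl","wb"))
print(w["camera_matrix"],-w["R"].T@w["t"],w["R"])
save("wrist.png",cv2.resize(w["img"],(800,600)))
```

```text
[0.48034523 0.07039242 0.40434992] [-1.79988873e+02  6.78919947e-02 -1.99714205e+01]
[[297.31863964   0.         257.34113726]
 [  0.         297.31863964 189.71508238]
 [  0.           0.           1.        ]] [0.54453    0.04735134 0.38298397] [[-3.42702409e-01 -9.39443798e-01 -6.39427040e-04]
 [-9.08238382e-01  3.31144770e-01  2.55824517e-01]
 [-2.40121013e-01  8.82524303e-02 -9.66723025e-01]]
```

View pics/wrist.png

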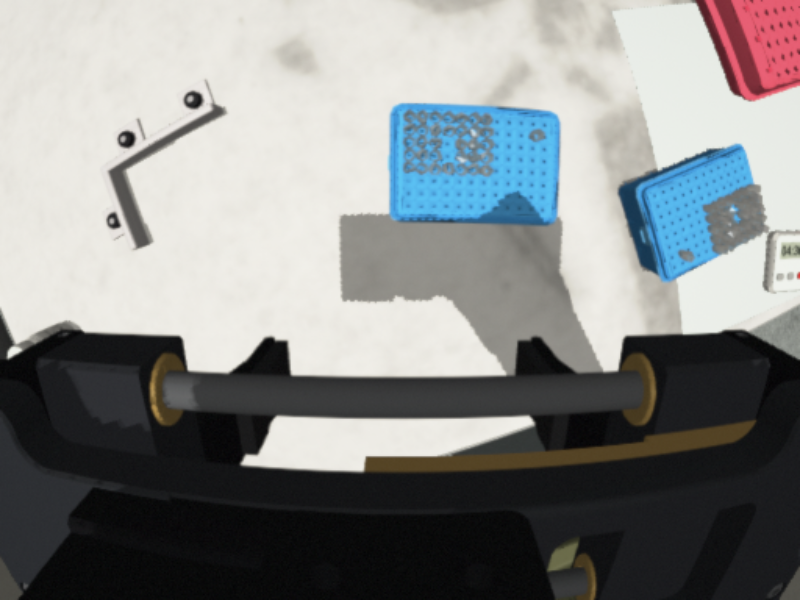

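Wrist view: the target rack is at (475,163), almost parallel to the tool axes. The fence corner is at about (115,170), with the long wall running to (222,108) and the short wall to (145,245). Rack 2 is at (690,210), with the timer next to it.

```bash
cat >> h.py <<'E'
def wz(c,u,v,z):
    K=c["camera_matrix"];x=np.array([u-K[0,2],v-K[1,2]]);r=np.hypot(*x);th=r/K[0,0]
    d=c["R"].T@np.r_[x/r*np.sin(th),np.cos(th)];o=-c["R"].T@c["t"]
    return (o+d*(z-o[2])/d[2])
def rack(w,z=.05):
    h=cv2.cvtColor(w["img"],cv2.COLOR_RGB2HSV)
    m=cv2.inRange(h,(95,120,60),(125,255,255));m=cv2.morphologyEx(m,cv2.MORPH_CLOSE,np.ones((9,9)))
    out=[]
    for k in cv2.findContours(m,0,cv2.CHAIN_APPROX_NONE)[0]:
        if cv2.contourArea(k)<1500: continue
        p=np.array([wz(w,*q[0],z)[:2] for q in k],np.float32)
        (c,s,a)=cv2.minAreaRect(p*1000)
        out.append((np.round(np.array(c)/1000,4),np.round(s,1),round(a,1)))
    return out
E
python3 - <<'E'
from h import *
import pickle;w=pickle.load(open("w.pkl","rb"))
for r in rack(w):print(r)
save("fence.png",cv2.resize(w["img"][45:165,60:155],(594,750)[:0] or (475,600),interpolation=cv2.INTER_CUBIC))
E
```

```text
(array([ 0.4472, -0.1775]), array([ 88.6, 137.4]), 4.0)
(array([ 0.536 , -0.0051]), array([123.3,  84.5]), 69.3)
```

View pics/fence.png

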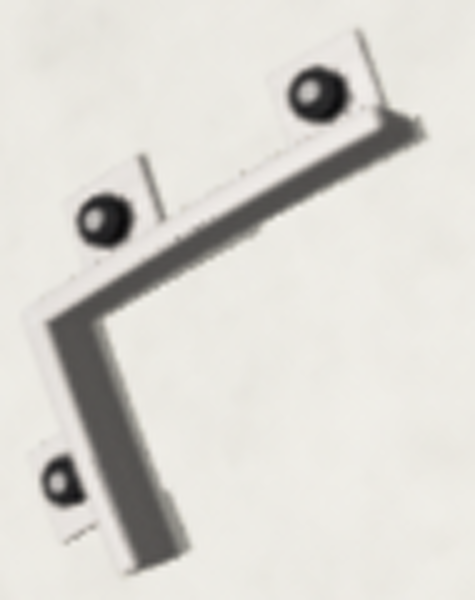

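Run:
```python
from h import *
import pickle;w=pickle.load(open("w.pkl","rb"))
P=lambda u,v,z:wz(w,60+u/5-.4,45+v/5-.4,z)[:2]
for z,q in((.026,[(47,323),(381,126),(135,572)]),(0,[(98,320),(424,137),(187,549)])):
    c,l,s=[P(*x,z) for x in q]
    print(c.round(4),l.round(4),s.round(4),np.linalg.norm(l-c),np.linalg.norm(s-c),np.degrees(np.arctan2(*(c-l)[::-1]))-90,np.degrees(np.arctan2(*(c-s)[::-1])))
```

```text
[0.6512 0.283 ] [0.6535 0.1695] [0.5763 0.2838] 0.11350501433500297 0.07486468544199325 1.1630138765631557 -0.6534639890490959
[0.6513 0.2824] [0.6529 0.1679] [0.5776 0.2808] 0.11451459071701693 0.07367624237215803 0.8278646034042936 1.2707454265170093
```

>>> {"method": "servo_tool", "body": {
  "plan": [
    {"xyz": [0.8, 5.1, 4], "twist": [0, 0, 0.7], "jaw": 0.1},
    {"xyz": [0.8, 5.1, 8], "twist": [0, 0, 0.7], "jaw": 0.1},
    {"xyz": [0.8, 5.1, 12], "twist": [0, 0, 0.7], "jaw": 0.1},
    {"xyz": [0.8, 5.1, 15], "twist": [0, 0, 0.7], "jaw": 0.1},
    {"xyz": [0.8, 5.1, 18], "twist": [0, 0, 0.7], "jaw": 0.1},
    {"xyz": [0.8, 5.1, 20], "twist": [0, 0, 0.7], "jaw": 0.1},
    {"xyz": [0.8, 5.1, 21], "twist": [0, 0, 0.7], "jaw": 0.1},
    {"xyz": [0.8, 5.1, 21], "twist": [0, 0, 0.7], "jaw": 0.1},
    {"xyz": [0.8, 5.1, 21], "twist": [0, 0, 0.7], "jaw": 0.1}
  ]
}}

```text
time_s: 2.57
tool_pos: [0.4705, 0.0172, 0.1952]
tool_rot: [180.0, -0.0, -21.0]
force: [0.3, -0.0, -0.0]
grip_width: 0.0784
grasp_force: 0.0
```

>>> {"method": "servo_tool", "body": {
  "plan": [
    {"xyz": [0.8, 0, 0], "twist": [0, 0, 0], "jaw": 0.1},
    {"xyz": [1.4, 0, 0], "twist": [0, 0, 0], "jaw": 0.1},
    {"xyz": [1.8, 0, 0], "twist": [0, 0, 0], "jaw": 0.1},
    {"xyz": [2.2, 0, 0], "twist": [0, 0, -1], "jaw": 0.1},
    {"xyz": [2.6, 0, 0], "twist": [0, 0, -2.5], "jaw": 0.1},
    {"xyz": [3.0, 0, 0], "twist": [0, 0, -4], "jaw": 0.1},
    {"xyz": [3.4, 0, 0], "twist": [0, 0, -5.5], "jaw": 0.1},
    {"xyz": [3.8, 0, 0], "twist": [0, 0, -7], "jaw": 0.1},
    {"xyz": [4.2, 0, 0], "twist": [0, 0, -8.5], "jaw": 0.1},
    {"xyz": [4.6, 0, 0], "twist": [0, 0, -10], "jaw": 0.1}
  ]
}}

```text
time_s: 3.4
tool_pos: [0.5136, 0.0015, 0.1947]
tool_rot: [180.0, 0.0, -10.8]
force: [-1.1, -0.2, 1.0]
grip_width: 0.0785
grasp_force: 0.8
```

Run:
```python
from h import *
import pickle
o=env.get_obs();print(o["tool_pos"],o["tool_rot"],o["force"])
w=env.read_camera("wrist");pickle.dump(w,open("w.pkl","wb"))
for r in rack(w):print(r)
save("wrist2.png",cv2.resize(w["img"],(800,600)))
```

```text
[0.51356726 0.00149555 0.19467778] [ 1.79995031e+02  1.34431943e-02 -1.07663096e+01] [-1.0873772  -0.22620939  0.98672391]
(array([ 0.5658, -0.0085]), array([119.8,  82.7]), 79.2)
```

View pics/wrist2.png

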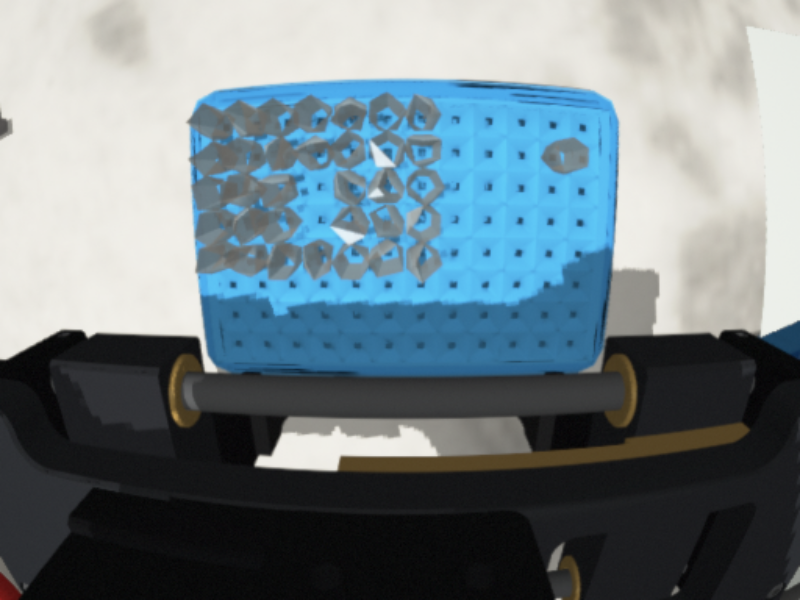

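The rack is square on both fingers at (405,225) and following the hand's yaw, with its centre at (0.566,-0.009). Continuing.

>>> {"method": "servo_tool", "body": {
  "plan": [
    {"xyz": [0.4, 0, 0], "twist": [0, 0, -1.3], "jaw": 0.1},
    {"xyz": [0.8, 0, 0], "twist": [0, 0, -2.6], "jaw": 0.1},
    {"xyz": [1.2, 0, 0], "twist": [0, 0, -3.9], "jaw": 0.1},
    {"xyz": [1.6, 0, 0], "twist": [0, 0, -5.2], "jaw": 0.1},
    {"xyz": [2.0, 0, 0], "twist": [0, 0, -6.5], "jaw": 0.1},
    {"xyz": [2.4, 0, 0], "twist": [0, 0, -7.8], "jaw": 0.1},
    {"xyz": [2.8, 0, 0], "twist": [0, 0, -9.1], "jaw": 0.1},
    {"xyz": [3.2, 0, 0], "twist": [0, 0, -10.4], "jaw": 0.1},
    {"xyz": [3.5, 0, 0], "twist": [0, 0, -11.6], "jaw": 0.1},
    {"xyz": [3.5, 0, 0], "twist": [0, 0, -11.6], "jaw": 0.1}
  ]
}}

```text
time_s: 4.28
tool_pos: [0.5484, -0.0051, 0.1948]
tool_rot: [-180.0, -0.0, 0.7]
force: [-0.9, -0.7, 0.1]
grip_width: 0.078
grasp_force: 0.0
```

Run:
```python
from h import *
o=env.get_obs();print(o["tool_pos"],o["tool_rot"],o["force"])
w=env.read_camera("wrist")
for r in rack(w):print(r)
```

```text
[ 0.54835205 -0.00512559  0.1948396 ] [-1.79984858e+02 -4.85722343e-02  7.48791916e-01] [-0.86959206 -0.70169572  0.05094601]
(array([ 0.6019, -0.0044]), array([ 82.9, 119.9]), 0.8)
```

>>> {"method": "servo_tool", "body": {
  "plan": [
    {"xyz": [-2, 0, 0], "twist": [0, 0, 0], "jaw": 0.1},
    {"xyz": [-2, 0, -4], "twist": [0, 0, 0], "jaw": 0.1},
    {"xyz": [-2, 0, -8], "twist": [0, 0, 0], "jaw": 0.1},
    {"xyz": [-2, 0, -11], "twist": [0, 0, -7], "jaw": 0.3},
    {"xyz": [5.4, 8.8, -11], "twist": [0, 0, -90], "jaw": 0.5},
    {"xyz": [5.4, 8.8, -11], "twist": [0, 0, -90], "jaw": 0.5},
    {"xyz": [5.4, 8.8, -11], "twist": [0, 0, -90], "jaw": 0.5},
    {"xyz": [5.4, 8.8, -11], "twist": [0, 0, -90], "jaw": 0.5},
    {"xyz": [5.4, 8.8, -11], "twist": [0, 0, -90], "jaw": 0.5},
    {"xyz": [5.4, 8.8, -11], "twist": [0, 0, -90], "jaw": 0.5}
  ]
}}

```text
time_s: 5.17
tool_pos: [0.603, -0.0929, 0.3046]
tool_rot: [-180.0, -0.0, 50.9]
force: [-0.9, 0.9, 0.1]
grip_width: 0.0453
grasp_force: 0.0
```

Run:
```python
from h import *
import pickle
o=env.get_obs();print(o["tool_pos"],o["tool_rot"],o["qpos"],o["grip_width"])
a,b=pickle.load(open("c.pkl","rb"))
for p in [(392,238),(396,255),(438,254),(458,222)]:print(onz(b,p[0]*.64,p[1]*.64,0).round(3))
```

```text
[ 0.60295608 -0.09285032  0.30461315] [-1.79985955e+02 -3.83123842e-02  5.09405685e+01] [ 46.11950626  25.21183841 -50.17957864  94.78112371  20.37987119
  69.66243045 -47.62957226] 0.04533864154423336
[ 0.703 -0.422  0.   ]
[ 0.638 -0.285  0.   ]
[ 0.546 -0.334  0.   ]
[ 0.59  -0.655  0.   ]
```

>>> {"method": "servo_tool", "body": {
  "plan": [
    {"xyz": [0, 0, 2], "twist": [0, 0, -39.9], "jaw": 0.5},
    {"xyz": [0, 0, 3], "twist": [0, 0, -39.9], "jaw": 0.5},
    {"xyz": [0, 0, 3], "twist": [0, 0, -39.9], "jaw": 0.5},
    {"xyz": [0, 0, 3], "twist": [0, 0, -39.9], "jaw": 0.5},
    {"xyz": [0, 0, 3], "twist": [0, 0, -39.9], "jaw": 0.5},
    {"xyz": [0, 0, 3], "twist": [0, 0, -39.9], "jaw": 0.5},
    {"xyz": [0, 0, 6.5], "twist": [0, 0, -39.9], "jaw": 0.5},
    {"xyz": [0, 0, 9], "twist": [0, 0, -39.9], "jaw": 0.5},
    {"xyz": [0, 0, 11], "twist": [0, 0, -39.9], "jaw": 0.5},
    {"xyz": [0, 0, 11], "twist": [0, 0, -39.9], "jaw": 0.5}
  ]
}}

```text
time_s: 6.0
tool_pos: [0.6006, -0.0926, 0.1906]
tool_rot: [-179.6, -0.1, 90.6]
force: [-0.5, -0.4, -0.2]
grip_width: 0.0436
grasp_force: 0.0
```

Run:
```python
from h import *
o=env.get_obs();print(o["tool_pos"],o["tool_rot"],o["force"],o["grip_width"])
w=env.read_camera("wrist")
for r in rack(w):print(r)
save("wrist3.png",cv2.resize(w["img"],(800,600)))
```

```text
[ 0.60058994 -0.09259564  0.19057259] [-1.79606787e+02 -7.04424532e-02  9.05533389e+01] [-0.50449888 -0.37248094 -0.15478299] 0.04358804459124508
(array([ 0.6016, -0.0185]), array([82.6, 94.2]), 0.8)
```

View pics/wrist3.png

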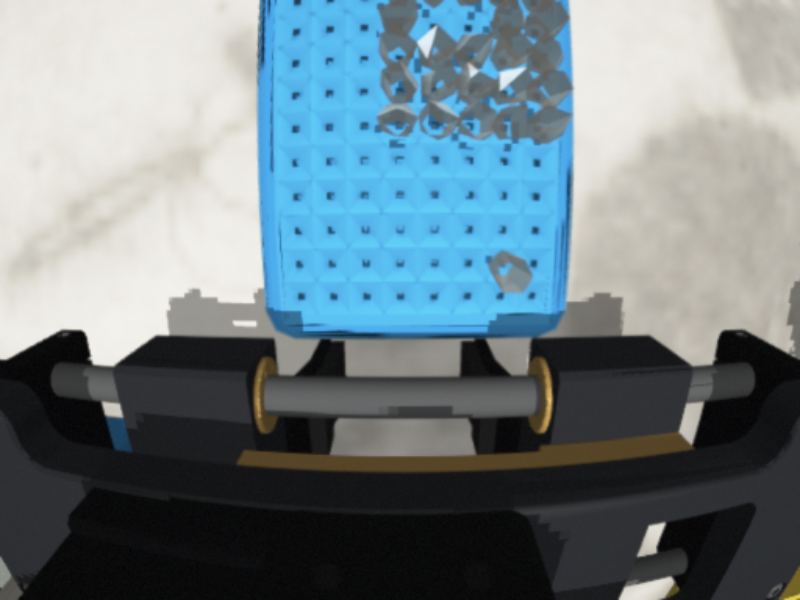

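Hand centred behind the rack's near end (rim at about (415,325)), axes parallel. Pushing toward the short wall.

>>> {"method": "servo_tool", "body": {
  "plan": [
    {"xyz": [1.0, 0, -0.2], "twist": [0, 0, -0.2], "jaw": 0.5},
    {"xyz": [1.6, 0, -0.3], "twist": [0, 0, -0.2], "jaw": 0.5},
    {"xyz": [2.2, 0, -0.3], "twist": [0, 0, -0.2], "jaw": 0.5},
    {"xyz": [3.0, 0, -0.3], "twist": [0, 0, -0.2], "jaw": 0.5},
    {"xyz": [4.0, 0, -0.3], "twist": [0, 0, -0.2], "jaw": 0.5},
    {"xyz": [5.0, 0, -0.3], "twist": [0, 0, -0.2], "jaw": 0.5},
    {"xyz": [6.0, 0, -0.3], "twist": [0, 0, -0.2], "jaw": 0.5},
    {"xyz": [7.0, 0, -0.3], "twist": [0, 0, -0.2], "jaw": 0.5},
    {"xyz": [8.0, 0, -0.3], "twist": [0, 0, -0.2], "jaw": 0.5},
    {"xyz": [9.0, 0, -0.3], "twist": [0, 0, -0.2], "jaw": 0.5}
  ]
}}

```text
time_s: 6.88
tool_pos: [0.6017, -0.0011, 0.1977]
tool_rot: [-180.0, 0.0, 90.8]
force: [0.8, -1.4, 1.2]
grip_width: 0.0437
grasp_force: 0.9
```

Run:
```python
from h import *
o=env.get_obs();print(o["tool_pos"],o["tool_rot"],o["force"],o["grip_width"])
w=env.read_camera("wrist")
for r in rack(w):print(r)
```

```text
[ 0.60166646 -0.00109792  0.19769309] [-1.79985720e+02  5.51321908e-03  9.07763628e+01] [ 0.80802671 -1.43772882  1.20614319] 0.04366666023160693
(array([0.5997, 0.0673]), array([ 82.7, 110.2]), 0.6)
```

>>> {"method": "servo_tool", "body": {
  "plan": [
    {"xyz": [1.2, 0, 0], "twist": [0, 0, 0], "jaw": 0.5},
    {"xyz": [2.5, 0, 0], "twist": [0, 0, 0], "jaw": 0.5},
    {"xyz": [3.8, 0, 0], "twist": [0, 0, 0], "jaw": 0.5},
    {"xyz": [5.1, 0, 0], "twist": [0, 0, 0], "jaw": 0.5},
    {"xyz": [6.4, 0, 0], "twist": [0, 0, 0], "jaw": 0.5},
    {"xyz": [7.7, 0, 0], "twist": [0, 0, 0], "jaw": 0.5},
    {"xyz": [9.0, 0, 0], "twist": [0, 0, 0], "jaw": 0.5},
    {"xyz": [10.3, 0, 0], "twist": [0, 0, 0], "jaw": 0.5},
    {"xyz": [11.6, 0, 0], "twist": [0, 0, 0], "jaw": 0.5},
    {"xyz": [12.5, 0, 0], "twist": [0, 0, 0], "jaw": 0.5}
  ]
}}

```text
time_s: 7.77
tool_pos: [0.5999, 0.1249, 0.1978]
tool_rot: [180.0, -0.0, 90.8]
force: [-0.2, 0.1, 1.3]
grip_width: 0.0434
grasp_force: 0.5
```

Run:
```python
from h import *
o=env.get_obs();print(o["tool_pos"],o["tool_rot"],o["force"],o["grip_width"])
w=env.read_camera("wrist")
for r in rack(w):print(r)
```

```text
[0.59987077 0.12489327 0.1978486 ] [ 1.79996138e+02 -4.30305205e-02  9.08336953e+01] [-0.24642801  0.13393524  1.31400623] 0.04339370190334751
(array([0.5981, 0.1935]), array([ 83. , 110.4]), 0.8)
```

>>> {"method": "servo_tool", "body": {
  "plan": [
    {"xyz": [0.5, 0, 0], "twist": [0, 0, 0], "jaw": 0.5},
    {"xyz": [1.0, 0, 0], "twist": [0, 0, 0], "jaw": 0.5},
    {"xyz": [1.4, 0, 0], "twist": [0, 0, 0], "jaw": 0.5},
    {"xyz": [1.7, 0, 0], "twist": [0, 0, 0], "jaw": 0.5},
    {"xyz": [1.9, 0, 0], "twist": [0, 0, 0], "jaw": 0.5},
    {"xyz": [2.1, 0, 0], "twist": [0, 0, 0], "jaw": 0.5},
    {"xyz": [2.3, 0, 0], "twist": [0, 0, 0], "jaw": 0.5},
    {"xyz": [2.4, 0, 0], "twist": [0, 0, 0], "jaw": 0.5},
    {"xyz": [2.4, 0, 0], "twist": [0, 0, 0], "jaw": 0.5}
  ]
}}

```text
time_s: 8.57
tool_pos: [0.5998, 0.1469, 0.1977]
tool_rot: [180.0, -0.0, 90.8]
force: [0.1, -0.8, 0.2]
grip_width: 0.0434
grasp_force: 0.2
```

>>> {"method": "servo_tool", "body": {
  "plan": [
    {"xyz": [0.1, 0, 0], "twist": [0, 0, 0], "jaw": 0.5},
    {"xyz": [0.2, 0, 0], "twist": [0, 0, 0], "jaw": 0.5},
    {"xyz": [0.3, 0, 0], "twist": [0, 0, 0], "jaw": 0.5},
    {"xyz": [0.3, 0, 0], "twist": [0, 0, 0], "jaw": 0.5}
  ]
}}

```text
time_s: 8.9
tool_pos: [0.6, 0.1484, 0.1977]
tool_rot: [-180.0, 0.2, 90.7]
force: [-0.4, -4.8, 2.2]
grip_width: 0.0433
grasp_force: 2.5
```

>>> {"method": "servo_tool", "body": {
  "plan": [
    {"xyz": [-2, 0, 0], "twist": [0, 0, 0], "jaw": 0.5},
    {"xyz": [-2, 0, -4], "twist": [0, 0, 0], "jaw": 0.5},
    {"xyz": [-2, 0, -8], "twist": [0, 0, 0], "jaw": 0.5},
    {"xyz": [-2, 0, -11], "twist": [0, 0, 7], "jaw": 0.3},
    {"xyz": [5.7, -7.7, -11], "twist": [0, 0, 90], "jaw": 0.1},
    {"xyz": [5.7, -7.7, -11], "twist": [0, 0, 90], "jaw": 0.1},
    {"xyz": [5.7, -7.7, -11], "twist": [0, 0, 90], "jaw": 0.1},
    {"xyz": [5.7, -7.7, -11], "twist": [0, 0, 90], "jaw": 0.1},
    {"xyz": [5.7, -7.7, -11], "twist": [0, 0, 90], "jaw": 0.1},
    {"xyz": [5.7, -7.7, -11], "twist": [0, 0, 90], "jaw": 0.1}
  ]
}}

```text
time_s: 9.73
tool_pos: [0.5212, 0.207, 0.3079]
tool_rot: [-180.0, -0.1, 40.6]
force: [0.6, -0.6, -0.3]
grip_width: 0.0763
grasp_force: 0.0
```

Run:
```python
from h import *
o=env.get_obs();print(o["tool_pos"],o["tool_rot"],o["qpos"],o["grip_width"])
w=env.read_camera("wrist")
for r in rack(w):print(r)
```

```text
[0.52115861 0.20703746 0.30790995] [-1.79998627e+02 -5.03579197e-02  4.05634093e+01] [ 21.39056934  19.09598491 -53.62023347 101.51719215  16.53023329
  67.68965487 -86.52012579] 0.07627394969397376
(array([0.5973, 0.2215]), array([122.1,  84.4]), 89.4)
```

>>> {"method": "servo_tool", "body": {
  "plan": [
    {"xyz": [0, 0, 2], "twist": [0, 0, 39.8], "jaw": 0.1},
    {"xyz": [0, 0, 3], "twist": [0, 0, 39.8], "jaw": 0.1},
    {"xyz": [0, 0, 3], "twist": [0, 0, 39.8], "jaw": 0.1},
    {"xyz": [0, 0, 3], "twist": [0, 0, 39.8], "jaw": 0.1},
    {"xyz": [0, 0, 3], "twist": [0, 0, 39.8], "jaw": 0.1},
    {"xyz": [0, 0, 3], "twist": [0, 0, 39.8], "jaw": 0.1},
    {"xyz": [0, 0, 6.5], "twist": [0, 0, 39.8], "jaw": 0.1},
    {"xyz": [0, 0, 9], "twist": [0, 0, 39.8], "jaw": 0.1},
    {"xyz": [0, 0, 11], "twist": [0, 0, 39.8], "jaw": 0.1},
    {"xyz": [0, 0, 11], "twist": [0, 0, 39.8], "jaw": 0.1}
  ]
}}

```text
time_s: 10.62
tool_pos: [0.5199, 0.2051, 0.1935]
tool_rot: [179.9, 0.4, 1.2]
force: [-0.9, -0.8, 0.6]
grip_width: 0.0784
grasp_force: 0.0
```

>>> {"method": "servo_tool", "body": {
  "plan": [
    {"xyz": [0.6, 0, -0.3], "twist": [0, 0, 0], "jaw": 0.1},
    {"xyz": [1.2, 0, -0.3], "twist": [0, 0, 0], "jaw": 0.1},
    {"xyz": [1.7, 0, -0.3], "twist": [0, 0, 0], "jaw": 0.1},
    {"xyz": [2.0, 0, -0.3], "twist": [0, 0, 0], "jaw": 0.1},
    {"xyz": [2.3, 0, -0.3], "twist": [0, 0, 0], "jaw": 0.1},
    {"xyz": [2.6, 0, -0.3], "twist": [0, 0, 0], "jaw": 0.1},
    {"xyz": [2.9, 0, -0.3], "twist": [0, 0, 0], "jaw": 0.1},
    {"xyz": [3.1, 0, -0.3], "twist": [0, 0, 0], "jaw": 0.1},
    {"xyz": [3.2, 0, -0.3], "twist": [0, 0, 0], "jaw": 0.1},
    {"xyz": [3.2, 0, -0.3], "twist": [0, 0, 0], "jaw": 0.1}
  ]
}}

```text
time_s: 11.45
tool_pos: [0.5542, 0.2063, 0.2007]
tool_rot: [-180.0, -0.0, 1.0]
force: [-0.1, 0.7, 0.9]
grip_width: 0.0784
grasp_force: 0.2
```

Near the wall (contact expected at x of about 0.556). Pressing on gently.

>>> {"method": "servo_tool", "body": {
  "plan": [
    {"xyz": [0.1, 0, 0], "twist": [0, 0, 0], "jaw": 0.1},
    {"xyz": [0.2, 0, 0], "twist": [0, 0, 0], "jaw": 0.1},
    {"xyz": [0.3, 0, 0], "twist": [0, 0, 0], "jaw": 0.1},
    {"xyz": [0.3, 0, 0], "twist": [0, 0, 0], "jaw": 0.1}
  ]
}}

```text
time_s: 11.78
tool_pos: [0.5572, 0.2062, 0.2006]
tool_rot: [180.0, -0.0, 1.0]
force: [0.7, 0.0, 0.4]
grip_width: 0.0786
grasp_force: 0.2
```

>>> {"method": "servo_tool", "body": {
  "plan": [
    {"xyz": [0.1, 0, 0], "twist": [0, 0, 0], "jaw": 0.1},
    {"xyz": [0.2, 0, 0], "twist": [0, 0, 0], "jaw": 0.1},
    {"xyz": [0.3, 0, 0], "twist": [0, 0, 0], "jaw": 0.1},
    {"xyz": [0.3, 0, 0], "twist": [0, 0, 0], "jaw": 0.1}
  ]
}}

```text
time_s: 12.12
tool_pos: [0.5584, 0.2065, 0.2005]
tool_rot: [179.9, 0.3, 1.0]
force: [-7.2, -0.4, 7.0]
grip_width: 0.0783
grasp_force: 4.0
```

Firm contact with the long wall. Backing off to check from above.

>>> {"method": "servo_tool", "body": {
  "plan": [
    {"xyz": [-1, 0, 0], "twist": [0, 0, 0], "jaw": 0.1},
    {"xyz": [-3, 0, 0], "twist": [0, 0, 0], "jaw": 0.1},
    {"xyz": [-4, 0, -4], "twist": [0, 0, 0], "jaw": 0.1},
    {"xyz": [-4, 2, -8], "twist": [0, 0, 0], "jaw": 0.1},
    {"xyz": [-4, 4, -12], "twist": [0, 0, 0], "jaw": 0.1},
    {"xyz": [-4, 4, -16], "twist": [0, 0, 0], "jaw": 0.1},
    {"xyz": [-4, 4, -18], "twist": [0, 0, 0], "jaw": 0.1},
    {"xyz": [-4, 4, -18], "twist": [0, 0, 0], "jaw": 0.1},
    {"xyz": [-4, 4, -18], "twist": [0, 0, 0], "jaw": 0.1}
  ]
}}

```text
time_s: 12.87
tool_pos: [0.5211, 0.1657, 0.3824]
tool_rot: [180.0, -0.3, 0.9]
force: [0.5, -0.1, -0.8]
grip_width: 0.0788
grasp_force: 0.0
```

Run:
```python
from h import *
o=env.get_obs();print(o["tool_pos"],o["tool_rot"])
w=env.read_camera("wrist")
for r in rack(w):print(r)
save("wrist4.png",cv2.resize(w["img"],(800,600)))
```

```text
[0.52106567 0.16574236 0.38241452] [179.98202639  -0.28578378   0.94709585]
(array([0.6093, 0.2213]), array([ 83.9, 124.7]), 0.9)
```

View pics/wrist4.png

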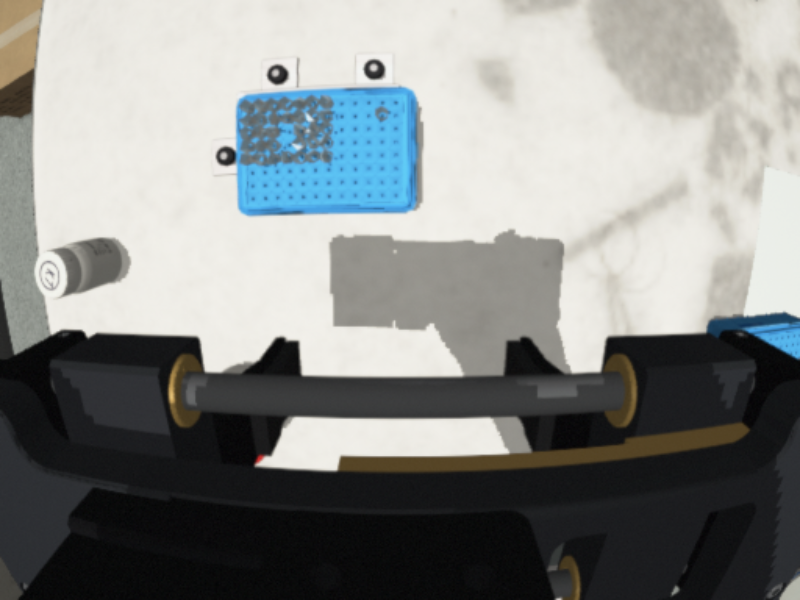

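The rack is at (327,150), seated in the corner. Its measured centre is (0.609, 0.221) at yaw 0.9°, against an expected (0.609, 0.220) at 0.8°. The bottle is untouched and the hand is clear.

```bash
python3 -c "
from cell import env
print(env.sign_off())"
```

```text
the job is handed in; nothing more can be done
None
```

I pushed the tip rack flush into the fence corner, about 1 mm from its ideal position in the last camera check, and handed the job in at about 13 s with the hand clear. The sign-off call returned no verdict, and I did not re-measure the jar, bottle and timer, though nothing was moved near them.

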